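Take a locked multipole plug off a control unit

TASK

The long connector on the control unit has to be opened for inspection: press its locking lever fully down, pull the long plug straight up off its socket, and set it down gently (do not drop it), open side down, in the big compartment of the parts tray. Leave the lever down, leave the short plug locked on its socket, and do not disturb the other things on the bench.

Things in the scene. Friction and masses are not known exactly. Their poses are not given: they have to be found in the camera images.
- unit: control unit: aluminium box 210 x 200 x 60 mm, fixed. Origin: centre of its underside; x from its front (robot side) to its back, z up. On its lid stand two grey connectors, long sides along the unit's x, 96 mm apart along y, 15 mm behind its middle: a long and a short one; which is left changes. Their yaw is the unit's.
- socket_long: socket of the long connector, fixed on the unit's lid (60 mm above the bench): grey housing 94 x 46 mm, 28 mm high, on a 120 x 50 x 5 mm flange. Origin: centre of its underside; x along its length, the lever's handle at the -x end; z up. A contact insert, 83 x 35 mm, stands 20 mm above the rim, inside the plug (1 mm play).
- rim_long (a point): centre of that socket's rim (28 mm above the lid), on which the plug rests; axes as the socket's. Two spring detents in the insert hold the plug: pulled straight up it resists with 14 to 20 N at most, over the first 1 to 6 mm, then the detents let go (beyond 9 mm they push it off); 20 mm up it is clear of the insert.
- lever_long (a joint): locking lever of the long connector, rad: 0 = locked, 0.75 = fully down (end stop, handle level with the pivot); starts at 0 to 0.1. U-shaped steel bail, legs along the long sides (56 mm over them), pivoted mid-length 14 mm above the lid. Locked, hooks on it hold the plug's pegs; they are clear from about 0.45 rad. Pressing the bar takes 3 to 5 N; it stays where left.
- bar_long (a point): middle of that lever's handle bar (8 mm diameter, 53 mm long, across the -x end), on its axis, 73 mm from the pivot. In the socket's frame at (-53, 0, 64) mm when locked, (-73, 0, 14) mm when fully down; it moves on an arc about the pivot at (0, 0, 14) mm. Its axes turn with the lever.
- plug_long: long plug: grey die-cast hood 94 x 46 x 54 mm tall, with a steel blanking cap (30 mm diameter, 8 mm high) on top; 0.13 to 0.25 kg. Origin: centre of its open underside (rim); x along its length, z up. Hollow: walls 4.5 mm, 24 mm deep. A 6 mm peg juts 6 mm from each long side, 6 mm above the rim. Grip it across its width, fingertips 20 mm or more above the rim. Starts fully home.
- socket_short: socket of the short connector, fixed on the unit's lid: as the long one, but 60 mm long. Origin: centre of its underside; x along its length, its lever's handle at the -x end.
- lever_short (a joint): locking lever of the short connector, rad: 0 = locked, 0.94 = fully down; starts at 0 to 0.1. To be left locked.
- plug_short: short plug: as the long one but 60 x 46 mm, 54 mm tall plus the 8 mm cap. Origin: centre of its open underside. It stays locked on socket_short.
- tray: black antistatic parts tray, fixed: 130 (x) x 200 (y) x 22 mm outside, walls and floor 4 mm. Origin: centre of its underside; z up. Its +y part is one big compartment, 122 (x) x 84 (y) mm inside, 18 mm deep; its -y part is two small ones with screws and spacers (look only).
- pocket (a point): centre of the big compartment's floor (4 mm above the bench, 54 mm to +y of the tray's origin); axes as the tray's: x along its 122 mm length, y along its 84 mm width. The plug fits with its length along x.
- spool: steel solder-wire spool standing on end, 60 mm diameter, 56 mm tall. Origin: centre of its underside. Bystander.
- flux_bottle: white flux bottle, 60 mm diameter, 110 mm tall. Origin: centre of its underside. Bystander.
- screwdriver: black-handled screwdriver, 190 mm long, lying on the bench. Bystander.
Not all that is in view belongs to the job. Leave any blue, orange or yellow look-alike of the plug_long alone.

How it is judged:
On the way, in this order (a step that is already met when the one before it is completed fails the run):
1. the long connector's lever is pressed down (above 0.62 rad) with the long plug still on its socket (value of joint lever_long above 0.62 rad and z of plug_long in the frame of socket_long below 0.034 m), for 0.2 s.
2. the long plug is pulled off, its rim more than 25 mm above the socket's rim (z of plug_long in the frame of socket_long above 0.053 m), for 0.1 s.
At the end, for the whole second after the job is handed in: Long plug upright (0.08 rad), open side down, rim within 4 mm of the big compartment's floor, origin within 16 mm (x) and 20 mm (y) of its centre, at rest; long lever still above 0.62 rad; short plug within 4 mm of home, its lever below 0.25 rad (x of plug_long in the frame of pocket between -0.016 and 0.016 m and y of plug_long in the frame of pocket between -0.02 and 0.02 m and z of plug_long in the frame of pocket below 0.004 m and angle between plug_long's own z axis and vertical below 0.08 rad and linear speed of plug_long below 0.02 m/s and value of joint lever_long above 0.62 rad and value of joint lever_short below 0.25 rad and z of plug_short in the frame of socket_short below 0.032 m); the robot touches nothing.
It fails at once if the long plug is dropped: it moves faster than 0.5 m/s with no finger on it (a fall of some 13 mm) (linear speed of plug_long above 0.5 m/s and contact force between the fingers and plug_long below 0.05 N).
It fails at once if the long plug is wrenched off crooked: tilted more than 0.25 rad while less than 15 mm off its socket (angle between plug_long's own z axis and vertical above 0.25 rad and z of plug_long in the frame of socket_long below 0.043 m and horizontal distance between plug_long and socket_long below 0.03 m).
It fails at once if the short plug is moved more than 8 mm or its lever is opened beyond 0.3 rad (distance of plug_short from where it was at the start of the episode above 0.008 m or value of joint lever_short above 0.3 rad).
It fails at once if the spool, the flux bottle or the screwdriver is moved more than 30 mm (distance of any of spool, flux_bottle, screwdriver from where it was at the start of the episode above 0.03 m).
It also fails if it takes over 51 s, if anything falls off the work surface, if the arm or the gripper's body presses on something with over 40 N, if the wrist force passes 120 N, or if a joint passes its speed limit or range.

ROBOT

A 7-joint arm with a two-finger parallel gripper is mounted at the origin on the work surface. World frame = base frame: x ahead of the robot, y to its left, z up, the work surface at z = 0. Lengths are in m, angles in rad, forces in N, time in s.
With the tool pointing down it reaches from about 0.4 to 0.85 m from the base axis. Payload 6.9 kg.
Tool frame: the origin (TCP) lies at the centre of the arm's flange, where the gripper is bolted on; the fingertips stand 173 mm ahead of it and the grasp point (between the pads) lies 155 mm ahead of it; z points along the fingers, y is the line along which they close (so a half turn about z gives the same grasp; the last joint's range is limited). The gripper opens to 85 mm and grips with 20 to 120 N. Pads are 22 mm wide; open, the fingers measure 114 mm over their backs; the gripper's body (76 mm by 85 mm) begins 54 mm behind the grasp point. The pads swing forward as they close: fully open they stand 13 mm farther back than shut.
Start: joints at [1.319, 0.507, -0.238, 1.5, 0.126, 1.149, -0.155], TCP at [0.219, -0.585, 0.405] pointing down, gripper open.
Joint ranges: [-3.08, 3.08], [-0.24, 2.05], [-1.43, 1.35], [0, 2.5], [-1.52, 4.66], [0.17, 1.96], [-2.89, 2.89]. Speed limits (rad/s): [2.39, 2.39, 3.14, 3.14, 3.14, 3.14, 3.14].

INTERFACE

Orientations are given as a unit quaternion [w, x, y, z].
In Python, from cell import env, vision gives the robot as it stands. The module is installed in compiled form; this text tells all that it offers.
- The arm moves only by the tool step_arm, never from a script. Its argument "series" is text: rows parted by semicolons, each of 5 numbers parted by spaces: the closure, from -1 (fully open) to 1 (shut), then the shift along the tool's x, y, z in mm, then the turn about the tool's z in rad. A call has 1 to 5 rows; each row shifts and turns the commanded pose from where the row before left it, along the tool's axes as they then stand; what a row does not reach is not made up. A row lasts 1/10 s, in which the tool goes at most 50 mm and 8.59 degrees, less where a joint would pass 70% of its speed; a pose out of reach is approached as far as the arm can. A call with a gripper value outside its range is refused whole. The fingers move at their own pace and stop on an object; the grip force is fixed at half the most. Time passes only in rows, so rows that do not move let the fingers close. It gives the time, the measured TCP pose, the force, the opening and the grip force at its end, in the units of the state.
- env.read_state(): the state, without advancing time (a new reading comes with each control period).
- vision.get_image(name): name is "scene" or "side" or "wrist"; returns a dict with "frame" (400x640x3 uint8, red, green, blue), "z_map" (400x640 float32, m along the optical axis (not along the pixel's ray), 0 where there is no reading), "fov_y" (degrees; the focal length in pixels is half the picture's height over the tangent of half this angle, whatever the lens; pixels are square), "cx", "cy" (the principal point, pixels), "k1" (the pictures are not rectified: a ray, as slopes to the right and down, at radius r is drawn at 1 + k1 r^2 times it, then the intrinsics apply), "world_from_camera" (4x4, takes a point from camera to world coordinates). Camera axes: x right, y up, looking along -z (the intrinsics and any distortion apply to the point x, -y, -z); pixel columns grow to the right and rows downward; lengths in m; the calibration is good to about 2 mm. A picture is of the moment at which its call begins.
- env.hand_in(): hands the job in; it is judged then, once.
Trained networks look in a picture, given as the dict that the camera call returned (one of the last four; its "shot" number tells which), for a name from the list of things; names that differ only in an ending like _2 or _b are one class to them, and where a whole thing is asked for, a point or a joint stands for the part that bears it (a point fixed in the world has none). Each returns a list of dicts, best first, with "conf" (0 to 1); they miss things now and then, are a little off and sometimes report something else, mostly with a low value. They report only what shows in the picture. A call takes as long as a camera call. They do not tell look-alikes from the thing itself.
- vision.outline_of(picture, label): "mask" (400x640 bool, what is visible of it) and "rect" ([left, top, right, bottom] in pixels, round what is visible of it).
The state is a dict: "time": time; "joint_pos": joint angles; "joint_velocities": joint speeds; "joint_efforts": joint torques, N m; "eef_pos": TCP position; "tcp_rot": TCP orientation; "wrist_force": force on the tool from outside, world axes, zero at the start; "wrist_torque": the same for the moment, N m; "opening": finger opening in m; "gripper_force": force on a finger pad.
Only numpy, scipy, OpenCV 4.12 (cv2) and the standard library are available. Lean on these libraries where they do the work, as an engineer would, in place of code of your own. Each camera call takes 0.05 s, during which the arm holds its last target. There are 200 camera calls.

## Working session

There is one attempt and no reset: what is moved stays moved. The work goes in short steps, Python scripts to look and compute and a tool call to move; the robot and the scene stay as the last step left them, time stands still between calls to the robot, and variables do not carry over. Pictures are saved under pics/ and viewed, at most 10 in all, crops included, and the job is handed in when it is done.

Besides the shell and the picture viewer there is one more tool, called after ">>>" as name(argument=value, ...), one argument or row to a line, values as JSON. step_arm: Moves the arm, as the interface text tells. Its arguments: {"type":"object","properties":{"series":{"type":"string"}},"required":["series"]}

```bash
mkdir -p pics
cat > h.py <<'E'
import numpy as np, cv2
from cell import env, vision
def cloud(p):
    H,W=p["z_map"].shape; f=H/2/np.tan(np.radians(p["fov_y"])/2)
    K=np.array([[f,0,p["cx"]],[0,f,p["cy"]],[0,0,1]])
    v,u=np.mgrid[:H,:W]
    uv=np.stack([u,v],-1).reshape(-1,1,2).astype(np.float64)
    s=cv2.undistortPoints(uv,K,np.array([p["k1"],0,0,0,0.])).reshape(H,W,2)
    z=p["z_map"]; c=np.stack([s[...,0]*z,-s[...,1]*z,-z,np.ones_like(z)],-1)
    w=(c@np.array(p["world_from_camera"]).T)[...,:3]; w[z==0]=np.nan
    return w
def save(p,n): cv2.imwrite("pics/"+n,p["frame"][...,::-1])
E
python3 - <<'E'
from h import *
for n in ["scene","side"]:
    p=vision.get_image(n); save(p,n+"1.png"); w=cloud(p); np.save(n+".npy",w)
    print(n,np.array(p["world_from_camera"])[:3,3])
    for l in ["plug_long","plug_short","unit","tray","lever_long","lever_short","socket_long","spool","flux_bottle","screwdriver"]:
        for d in vision.outline_of(p,l)[:3]:
            q=w[d["mask"]]; q=q[~np.isnan(q[:,0])]
            print(l,round(d["conf"],2),np.round(d["rect"]),np.round(np.median(q,0),3) if len(q) else None)
print(env.read_state()["tcp_rot"])
E
```

```text
scene [1.26640613 0.62520396 0.72681886]
plug_long 0.88 [263. 170. 287. 191.] [ 0.501 -0.343  0.051]
plug_long 0.72 [240. 234. 277. 273.] [ 0.756 -0.116  0.045]
plug_long 0.69 [301. 177. 343. 210.] [ 0.556 -0.1    0.129]
plug_short 0.56 [290. 162. 318. 195.] [ 0.527 -0.193  0.132]
unit 0.7 [270. 188. 372. 245.] [ 0.571 -0.084  0.056]
unit 0.53 [362. 242. 463. 304.] [0.534 0.183 0.007]
tray 0.93 [361. 243. 460. 306.] [0.534 0.183 0.007]
socket_long 0.83 [296. 187. 344. 224.] [ 0.552 -0.093  0.075]
spool 0.67 [283. 278. 311. 313.] [0.793 0.061 0.054]
flux_bottle 0.79 [336. 289. 364. 343.] [0.785 0.199 0.066]
flux_bottle 0.26 [290. 173. 322. 204.] [ 0.545 -0.21   0.069]
screwdriver 0.85 [198. 245. 229. 269.] [ 0.824 -0.22   0.021]
screwdriver 0.63 [268. 190. 374. 247.] [ 0.57  -0.085  0.055]
screwdriver 0.19 [299. 177. 342. 211.] [ 0.555 -0.101  0.129]
side [0.27442466 0.51478658 0.76814784]
plug_long 0.88 [329. 168. 365. 207.] [ 0.536 -0.101  0.141]
plug_long 0.7 [270. 164. 301. 202.] [ 0.729 -0.123  0.051]
plug_long 0.67 [367. 271. 408. 321.] [0.346 0.088 0.054]
plug_short 0.86 [355. 154. 381. 184.] [ 0.509 -0.19   0.136]
unit 0.91 [310. 157. 411. 253.] [ 0.464 -0.095  0.061]
tray 0.66 [249. 260. 327. 353.] [0.533 0.191 0.007]
lever_long 0.7 [338. 185. 370. 206.] [ 0.509 -0.086  0.113]
lever_short 0.3 [189. 231. 220. 273.] [0.755 0.196 0.071]
socket_long 0.71 [325. 186. 371. 216.] [ 0.51  -0.094  0.077]
socket_long 0.22 [339. 185. 372. 205.] [ 0.505 -0.086  0.117]
spool 0.86 [221. 205. 249. 237.] [0.776 0.057 0.056]
spool 0.44 [268. 153. 296. 164.] [ 0.817 -0.223  0.024]
flux_bottle 0.73 [188. 232. 218. 274.] [0.755 0.196 0.071]
flux_bottle 0.29 [248. 259. 328. 352.] [0.533 0.192 0.007]
screwdriver 0.81 [272. 155. 295. 163.] [ 0.807 -0.224  0.025]
[-1.01109592e-05  9.84043479e-01  1.77928164e-01 -1.93987712e-05]
```

```bash
python3 -c "
import cv2,numpy as np
a=cv2.imread('pics/scene1.png');b=cv2.imread('pics/side1.png')
cv2.imwrite('pics/both.png',cv2.resize(np.vstack([a,b]),(480,600)))"
```

```text
(no output)
```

View pics/scene1.png

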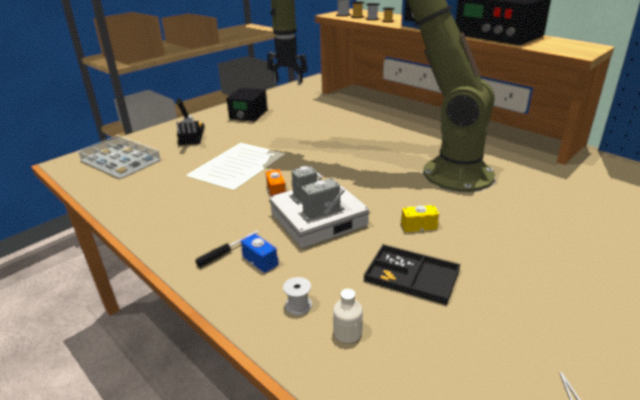

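View pics/side1.png

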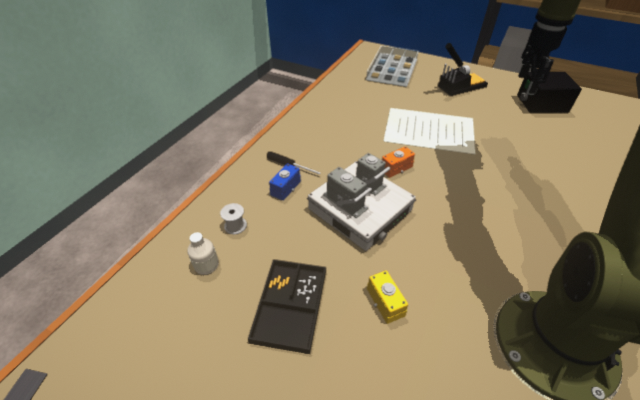

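The grey long plug is the left one: scene about (321,195), side (346,186). The orange, blue and yellow ones are decoys, and the tray's empty compartment is at its +y end. Next I fit poses.

```bash
cat >> h.py <<'E'
def rect(w,c,r,z0,z1):
    m=(np.hypot(w[...,0]-c[0],w[...,1]-c[1])<r)&(w[...,2]>z0)&(w[...,2]<z1)
    q=w[m]; (cx,cy),s,a=cv2.minAreaRect((q[:,:2]*1000).astype(np.float32))
    return len(q),np.round([cx,cy],1),np.round(s,1),round(a,1),round(float(np.median(q[:,2])),4)
E
python3 - <<'E'
from h import *
for n in ["scene","side"]:
    w=np.load(n+".npy")
    print(n,"lid",rect(w,(.52,-.14),.17,.054,.066))
    print("top",rect(w,(.54,-.1),.07,.136,.147),"cap",rect(w,(.54,-.1),.07,.148,.156))
    print("shorttop",rect(w,(.52,-.19),.045,.136,.147))
    print("tray rim",rect(w,(.535,.15),.15,.017,.027))
E
```

```text
scene lid (1592, array([ 513.4, -153.6]), array([202.2, 211.4]), 73.1, 0.0607)
top (337, array([ 542.4, -111.2]), array([50.5, 94.7]), 73.6, 0.1423) cap (36, array([ 541.6, -112.2]), array([24.2, 22.9]), 62.5, 0.1507)
shorttop (177, array([ 513.8, -202.5]), array([48.2, 59.8]), 72.0, 0.1424)
tray rim (800, array([533.9, 180.9]), array([136.4, 200.9]), 18.2, 0.0215)
side lid (2504, array([ 512.7, -154. ]), array([200.9, 210.7]), 73.9, 0.062)
top (471, array([ 538.4, -113.1]), array([47.5, 93.5]), 72.3, 0.1435) cap (69, array([ 526.3, -107.5]), array([23.6, 55.6]), 70.8, 0.1515)
shorttop (230, array([ 510.2, -205.2]), array([48.8, 59.2]), 69.2, 0.1437)
tray rim (979, array([533.6, 180.3]), array([130.6, 203.3]), 18.0, 0.023)
```

>>> step_arm(
  series="-1 0 0 0 0.131; -1 0 0 0 0.131; -1 0 0 0 0.131; -1 0 0 0 0.131; -1 0 0 0 0.131",
)

```text
time: 1.6
eef_pos: [0.2189, -0.5854, 0.4047]
tcp_rot: [-0.0, 0.989, -0.151, 0.0]
wrist_force: [-0.1, 0.3, 0.5]
opening: 0.0855
gripper_force: 0.0
```

>>> step_arm(
  series="1 8 -50 0 0; 1 8 -50 0 0; 1 8 -50 0 0; 1 8 -50 0 0; 1 8 -50 0 0",
)

```text
time: 2.1
eef_pos: [0.3295, -0.359, 0.4049]
tcp_rot: [0.0, 0.989, -0.148, 0.0]
wrist_force: [1.2, -0.8, 1.4]
opening: 0.012
gripper_force: 0.0
```

>>> step_arm(
  series="1 8 -50 0 0; 1 8 -50 0 0; 1 8 -50 0 0; 1 8 -50 0 0; 1 8 -50 0 0",
)

```text
time: 2.6
eef_pos: [0.4395, -0.1345, 0.4051]
tcp_rot: [0.0, 0.989, -0.148, 0.001]
wrist_force: [1.2, -1.0, 0.7]
opening: 0.0001
gripper_force: 0.0
```

Run:
```python
from h import *
s=env.read_state(); print(s["eef_pos"],s["tcp_rot"])
p=vision.get_image("wrist"); save(p,"w1.png"); w=cloud(p); np.save("wrist.npy",w)
print(np.round(p["world_from_camera"],3))
print("top",rect(w,(.54,-.11),.07,.136,.147),"cap",rect(w,(.54,-.11),.07,.148,.156))
print("bar",rect(w,(.488,-.096),.035,.105,.133))
```

```text
[ 0.43945712 -0.1345485   0.40509541] [ 1.37108917e-04  9.88961217e-01 -1.48173666e-01  5.06360232e-04]
[[-0.293  0.91   0.294  0.514]
 [-0.956 -0.279 -0.089 -0.158]
 [ 0.001 -0.307  0.952  0.376]
 [ 0.     0.     0.     1.   ]]
top (8747, array([ 537.7, -114.5]), array([48.2, 93. ]), 73.1, 0.1431) cap (1038, array([ 537.6, -115.2]), array([27.7, 27.3]), 1.9, 0.1511)
bar (1059, array([ 495.7, -101.8]), array([59.4, 28.1]), 73.2, 0.1278)
```

View pics/w1.png

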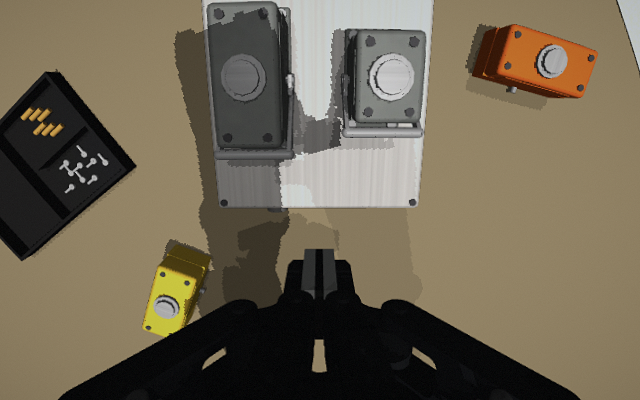

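Wrist view: the long plug is at (243,78), its bar at (252,155), and the shut fingers at (318,260). Next I move above the bar.

>>> step_arm(
  series="1 13.5 -24.5 0 0; 1 13.5 -24.5 10 0; 1 0 0 38 0; 1 0 0 39 0; 1 0 0 0 0",
)

```text
time: 3.15
eef_pos: [0.4776, -0.0974, 0.3141]
tcp_rot: [-0.0, 0.989, -0.148, -0.004]
wrist_force: [0.1, -0.3, 0.9]
opening: 0.0001
gripper_force: 0.0
```

Run:
```python
from h import *
s=env.read_state(); t=s["eef_pos"]; print(t,s["wrist_force"])
c,sn=.957,-.291
d=np.array(t[:2])*1000-[539,-113.5]; print("tool in socket frame",c*d[0]+sn*d[1],-sn*d[0]+c*d[1],"tip above lid",t[2]*1000-173-60)
p=vision.get_image("wrist"); save(p,"w2.png")
w=cloud(p)
print("top",rect(w,(.54,-.11),.07,.136,.147))
```

```text
[ 0.47761898 -0.09742459  0.3140717 ] [ 0.07402012 -0.26142853  0.8657511 ]
tool in socket frame -63.41958131517549 -2.4777074220889617 tip above lid 81.0717049074226
top (21154, array([ 534.3, -113.3]), array([ 48.3, 101.9]), 73.1, 0.1432)
```

View pics/w2.png

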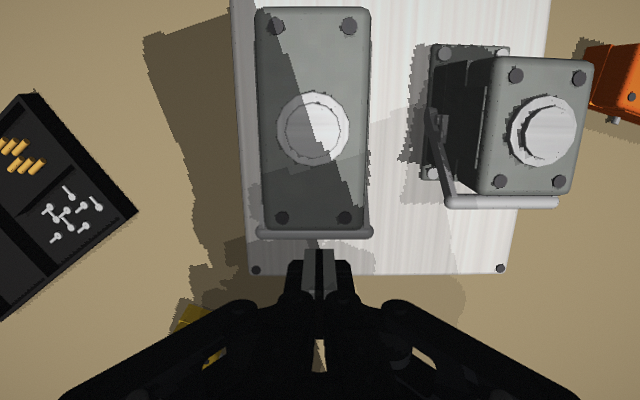

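Run:
```python
from h import *
p=vision.get_image("wrist"); f=200/np.tan(np.radians(p["fov_y"])/2)
M=np.linalg.inv(p["world_from_camera"])
def pr(x,z,y=0):
    P=[.539+(.957*x+.291*y)/1000,-.1135+(-.291*x+.957*y)/1000,.06+z/1000,1]; q=M@P; a,b=q[0]/-q[2],-q[1]/-q[2]; k=1+p["k1"]*(a*a+b*b)
    return np.round([p["cx"]+f*a*k,p["cy"]+f*b*k])
for x in(-52.4,-63.4,-74.4): print(x,"tip",pr(x,81,-2.5))
print("bar",pr(-53,68),"plugend",pr(-47,82))
w=cloud(p)
for v in range(222,300,4): print(v,np.round(w[v,318]*1000))
```

```text
-52.4 tip [317. 241.]
-63.4 tip [317. 261.]
-74.4 tip [317. 281.]
bar [312. 231.] plugend [311. 231.]
222 [ 498. -104.  144.]
226 [ 496. -104.  142.]
230 [ 494. -103.  143.]
234 [ 486. -101.  130.]
238 [ 484. -100.  129.]
242 [452. -90.  63.]
246 [448. -89.  61.]
250 [ 488. -101.  150.]
254 [ 487. -101.  153.]
258 [ 487. -101.  157.]
262 [ 488. -101.  161.]
266 [ 487. -101.  163.]
270 [ 487. -101.  167.]
274 [ 488. -101.  171.]
278 [ 488. -101.  175.]
282 [ 488. -101.  178.]
286 [ 488. -101.  179.]
290 [ 487. -101.  182.]
294 [ 486. -101.  182.]
298 [ 484. -100.  182.]
```

>>> step_arm(
  series="1 0 -2.5 14 0; 1 -4 0 8 0; 1 -4 0 8 0; 1 -3 0 8 0; 1 0 0 0 0",
)

```text
time: 3.75
eef_pos: [0.4687, -0.0918, 0.2804]
tcp_rot: [0.0, 0.989, -0.148, -0.0]
wrist_force: [-0.9, -0.2, -0.0]
opening: 0.0001
gripper_force: 0.0
```

>>> step_arm(
  series="1 -3 0 8 0; 1 -2 0 8 0; 1 -1 0 8 0",
)

```text
time: 4.05
eef_pos: [0.4635, -0.0902, 0.2554]
tcp_rot: [0.0, 0.989, -0.148, 0.0]
wrist_force: [-1.0, 1.4, 3.6]
opening: -0.0
gripper_force: 1.4
```

Run:
```python
from h import *
s=env.read_state(); t=s["eef_pos"]; print(t,s["wrist_force"])
p=vision.get_image("wrist"); save(p,"w3.png")
w=cloud(p);np.save("w3.npy",w)
d=w[...,:2]*1000-[539,-113.5]; X=.957*d[...,0]-.291*d[...,1]; Y=.291*d[...,0]+.957*d[...,1]; Z=w[...,2]*1000-60
for y in(-24,-20,20,24):
    m=(abs(Y-y)<2)&(X<-50)&(X>-90)&(Z>6)&(Z<75)
    print(y,m.sum(),[ (round(float(X[m][i])),round(float(Z[m][i]))) for i in np.argsort(-Z[m])[::max(1,m.sum()//8)]])
```

```text
[ 0.46349412 -0.09019142  0.25544562] [-1.0390172   1.37027389  3.58577661]
-24 118 [(-68, 75), (-67, 74), (-68, 74), (-65, 73), (-68, 73), (-67, 72), (-68, 71), (-68, 70), (-68, 69)]
-20 198 [(-73, 75), (-68, 74), (-68, 73), (-68, 72), (-73, 71), (-72, 70), (-73, 68), (-72, 67), (-73, 66)]
20 177 [(-70, 75), (-68, 74), (-68, 74), (-68, 73), (-68, 72), (-68, 71), (-72, 69), (-73, 68), (-73, 66)]
24 121 [(-67, 75), (-67, 74), (-66, 74), (-66, 73), (-66, 72), (-68, 71), (-67, 70), (-67, 69), (-68, 68)]
```

View pics/w3.png

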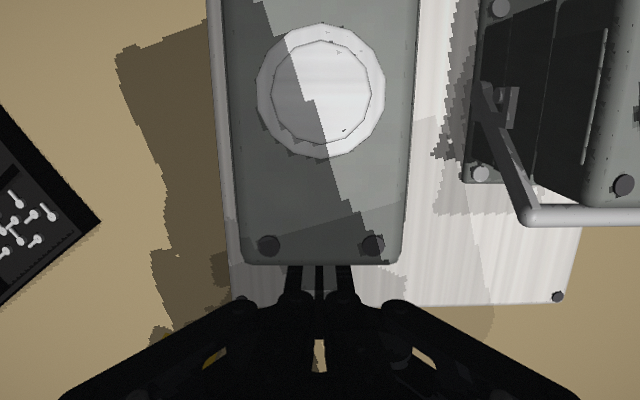

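The lever bar has gone under the plug's end and is hidden by the fingers (about (318,285)). The force is 3.6 N, so I press to the stop.

>>> step_arm(
  series="1 -1 0 2 0; 1 0 0 2 0; 1 0 0 2 0; 1 0 0 0 0; 1 0 0 0 0",
)

```text
time: 4.6
eef_pos: [0.463, -0.09, 0.2508]
tcp_rot: [0.0, 0.989, -0.148, 0.001]
wrist_force: [-3.6, 0.2, 16.2]
opening: -0.0
gripper_force: 8.0
```

>>> step_arm(
  series="1 0 0 -10 0; 1 0 0 -50 0; 1 0 0 -50 0; -1 0 0 -20 0; -1 0 0 0 0",
)

```text
time: 5.1
eef_pos: [0.4633, -0.0899, 0.383]
tcp_rot: [0.0, 0.989, -0.148, 0.003]
wrist_force: [-0.5, -0.8, -0.3]
opening: 0.0282
gripper_force: 0.0
```

Run:
```python
from h import *
s=env.read_state(); t=s["eef_pos"]; print(t,s["wrist_force"],s["opening"])
p=vision.get_image("wrist"); save(p,"w4.png")
w=cloud(p);np.save("w4.npy",w)
print("top",rect(w,(.54,-.11),.07,.137,.147),"cap",rect(w,(.54,-.11),.07,.148,.156),"bar",rect(w,(.469,-.092),.045,.072,.09))
```

```text
[ 0.46332895 -0.08985334  0.38301789] [-0.51844883 -0.79399373 -0.30104363] 0.02824009377946002
top (10394, array([ 537.8, -114.3]), array([47.9, 94.9]), 72.8, 0.1432) cap (1206, array([ 538. , -114.1]), array([26.5, 27.9]), 11.6, 0.1512) bar (720, array([472.9, -94.9]), array([59.4, 18.1]), 72.5, 0.0789)
```

View pics/w4.png

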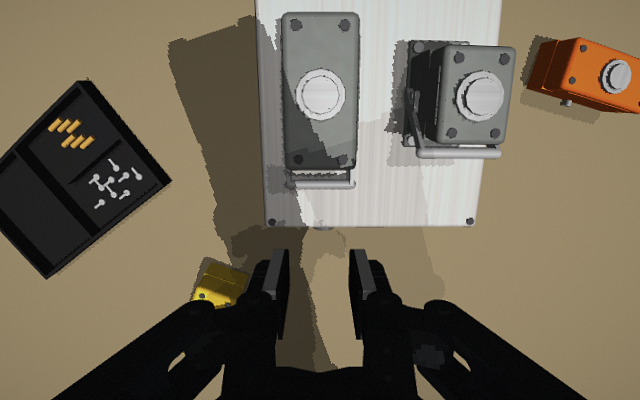

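The lever is down (bar at (320,183), 79 mm high) and the plug is still home at (320,93). Next I move over it and grasp.

>>> step_arm(
  series="-1 39 0.7 0 0; -1 39.5 0.8 0 0; -1 0 0 10 0; -1 0 0 20 0; -1 0 0 0 0",
)

```text
time: 5.65
eef_pos: [0.5359, -0.1141, 0.3458]
tcp_rot: [-0.0, 0.989, -0.148, -0.004]
wrist_force: [-0.8, 0.3, 1.1]
opening: 0.0852
gripper_force: 0.0
```

>>> step_arm(
  series="-1 0 0 25 0; -1 0 0 25 0; -1 0 0 20 0; -1 0 0 0 0",
)

```text
time: 6.05
eef_pos: [0.5359, -0.114, 0.2773]
tcp_rot: [-0.0, 0.989, -0.148, -0.003]
wrist_force: [-0.3, 0.4, -0.5]
opening: 0.0851
gripper_force: 0.0
```

>>> step_arm(
  series="-1 2 0 -6 0; 1 0 0 0 0; 1 0 0 0 0; 1 0 0 0 0; 1 0 0 0 0",
)

```text
time: 6.55
eef_pos: [0.5395, -0.1148, 0.2869]
tcp_rot: [0.0, 0.989, -0.148, 0.001]
wrist_force: [-0.9, 0.9, 6.4]
opening: 0.0447
gripper_force: 62.0
```

>>> step_arm(
  series="1 0 0 0 0; 1 0 0 0 0; 1 0 0 0 0",
)

```text
time: 6.85
eef_pos: [0.5395, -0.1148, 0.2869]
tcp_rot: [0.0, 0.989, -0.148, 0.001]
wrist_force: [-0.3, 0.1, 6.4]
opening: 0.0449
gripper_force: 62.0
```

>>> step_arm(
  series="1 0 0 -2 0; 1 0 0 -2 0; 1 0 0 -2 0; 1 0 0 -2 0; 1 0 0 -2 0",
)

```text
time: 7.35
eef_pos: [0.5391, -0.1147, 0.295]
tcp_rot: [-0.0, 0.989, -0.148, -0.001]
wrist_force: [1.9, 1.8, -7.2]
opening: 0.0447
gripper_force: 66.6
```

>>> step_arm(
  series="1 0 0 -4 0; 1 0 0 -5 0; 1 0 0 -6 0; 1 0 0 -8 0; 1 0 0 -10 0",
)

```text
time: 7.85
eef_pos: [0.539, -0.1153, 0.3297]
tcp_rot: [0.0, 0.989, -0.148, 0.0]
wrist_force: [0.5, -0.6, -1.0]
opening: 0.0451
gripper_force: 67.4
```

>>> step_arm(
  series="1 0 0 -20 0; 1 0 0 -25 0; 1 0 0 -25 0; 1 0 0 -15 0; 1 0 0 0 0",
)

```text
time: 8.35
eef_pos: [0.5395, -0.115, 0.4167]
tcp_rot: [0.0, 0.989, -0.148, 0.003]
wrist_force: [-0.7, -0.3, -1.5]
opening: 0.045
gripper_force: 67.4
```

Run:
```python
from h import *
s=env.read_state(); t=s["eef_pos"]; print(t,s["wrist_force"],s["opening"])
p=vision.get_image("side"); save(p,"s5.png"); w=cloud(p)
x0=500;m=(abs(w[...,0]-.54)<.08)&(abs(w[...,1]+.11)<.045)&(w[...,2]>.1)&(w[...,2]<.4)
cv2.imwrite("pics/s5c.png",cv2.resize(p["frame"][60:260,240:480,::-1],(720,600)))
```

```text
[ 0.53950237 -0.11504567  0.41666748] [-0.68745742 -0.28358442 -1.52123571] 0.04498820240260059
```

View pics/s5c.png

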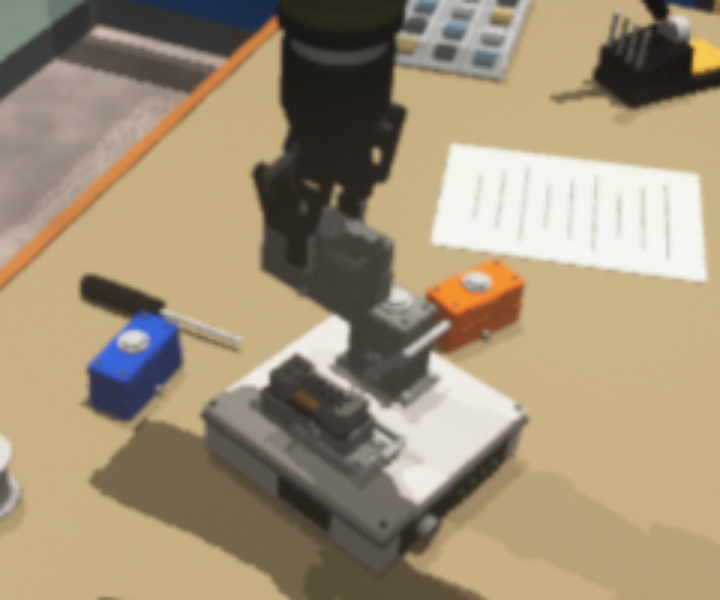

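The plug is off and held level (crop about (330,265)). The socket insert is bare, its lever is down, and the short plug is untouched. Next I turn and carry it to the tray.

>>> step_arm(
  series="1 0 0 0 -0.122; 1 0 0 0 -0.122; 1 0 0 0 -0.122; 1 0 0 0 -0.122; 1 0 0 0 -0.123",
)

```text
time: 8.9
eef_pos: [0.5388, -0.115, 0.4125]
tcp_rot: [-0.0, 0.987, 0.159, -0.001]
wrist_force: [0.1, -0.0, -2.1]
opening: 0.0449
gripper_force: 67.4
```

>>> step_arm(
  series="1 9 -34 0 0; 1 9 -34 0 0; 1 9 -34 0 0; 1 9 -34 0 0; 1 9 -34 0 0",
)

```text
time: 9.4
eef_pos: [0.529, 0.0617, 0.4126]
tcp_rot: [0.0, 0.988, 0.156, -0.001]
wrist_force: [0.4, 0.2, -1.7]
opening: 0.0451
gripper_force: 67.4
```

>>> step_arm(
  series="1 9 -34 0 0; 1 9 -34 0 0; 1 9 -34 0 0; 1 8 -34 0 0; 1 6 -31 0 0",
)

```text
time: 9.9
eef_pos: [0.5165, 0.2336, 0.4125]
tcp_rot: [0.0, 0.988, 0.156, -0.001]
wrist_force: [0.8, -0.8, -1.4]
opening: 0.0446
gripper_force: 67.4
```

>>> step_arm(
  series="1 0 0 25 0; 1 0 0 35 0; 1 0 0 35 0; 1 0 0 25 0; 1 0 0 0 0",
)

```text
time: 10.4
eef_pos: [0.5157, 0.231, 0.2895]
tcp_rot: [0.001, 0.988, 0.156, -0.004]
wrist_force: [0.4, -0.3, -2.1]
opening: 0.0449
gripper_force: 67.4
```

Run:
```python
from h import *
s=env.read_state(); t=s["eef_pos"]; print(t,s["tcp_rot"],s["wrist_force"],s["opening"])
p=vision.get_image("side"); w=cloud(p)
cv2.imwrite("pics/s6c.png",cv2.resize(p["frame"][180:380,200:440,::-1],(720,600)))
p=vision.get_image("scene"); w2=cloud(p)
cv2.imwrite("pics/s6d.png",cv2.resize(p["frame"][180:330,320:500,::-1],(720,600)))
for w in(w,w2):
    m=(abs(w[...,0]-.517)<.06)&(abs(w[...,1]-.232)<.06)&(w[...,2]>.04)&(w[...,2]<.2)
    print("lowest z",np.percentile(w[m][:,2],[1,5]))
    print("tray",rect(w,(.535,.17),.15,.017,.027))
```

```text
[0.51565494 0.23104246 0.28949802] [ 0.00121339  0.9876931   0.15634724 -0.00404975] [ 0.38249115 -0.3353588  -2.07762826] 0.04488430706439586
lowest z [0.09288313 0.09804904]
tray (599, array([533.2, 180.7]), array([130.4, 203.1]), 17.9, 0.023)
lowest z [0.09484431 0.10140823]
tray (727, array([533.8, 181.3]), array([136.6, 201.3]), 18.9, 0.0215)
```

View pics/s6c.png

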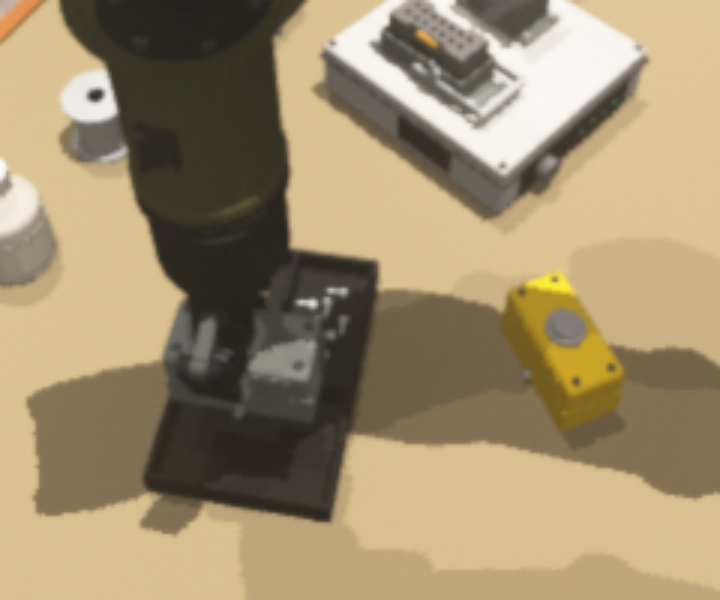

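The plug is held level over the big compartment, rim about 91 mm up (crop about (245,360)). Lowering it now.

>>> step_arm(
  series="1 2 0 20 0; 1 0 -1 25 0; 1 0 0 18 0; 1 0 0 10 0; 1 0 0 0 0",
)

```text
time: 11.0
eef_pos: [0.5187, 0.2338, 0.2207]
tcp_rot: [0.0, 0.988, 0.156, -0.0]
wrist_force: [0.0, -0.3, -1.3]
opening: 0.0451
gripper_force: 67.5
```

>>> step_arm(
  series="1 0 0 3 0; 1 0 0 3 0; 1 0 0 2 0; 1 0 0 0 0",
)

```text
time: 11.4
eef_pos: [0.5186, 0.2337, 0.2129]
tcp_rot: [-0.0, 0.988, 0.156, 0.0]
wrist_force: [-0.5, -0.3, -1.6]
opening: 0.0451
gripper_force: 67.5
```

>>> step_arm(
  series="1 0 0 3 0; 1 0 0 2 0; 1 0 0 1 0; 1 0 0 1 0; 1 0 0 0 0",
)

```text
time: 11.9
eef_pos: [0.5185, 0.2338, 0.2055]
tcp_rot: [0.0, 0.988, 0.156, -0.0]
wrist_force: [0.2, -0.6, -2.0]
opening: 0.0452
gripper_force: 67.5
```

>>> step_arm(
  series="1 0 0 1 0; 1 0 0 1 0; 1 0 0 1 0; 1 0 0 0 0",
)

```text
time: 12.3
eef_pos: [0.5185, 0.2338, 0.203]
tcp_rot: [0.0, 0.988, 0.156, 0.0]
wrist_force: [-1.0, -0.7, 2.7]
opening: 0.0445
gripper_force: 68.0
```

Contact with the floor. Releasing partly, then rising.

>>> step_arm(
  series="1 0 0 0.5 0; -0.3 0 0 0 0; -0.3 0 0 0 0; -0.3 0 0 0 0; -0.3 0 0 0 0",
)

```text
time: 12.8
eef_pos: [0.5186, 0.2338, 0.2021]
tcp_rot: [-0.0, 0.988, 0.156, -0.0]
wrist_force: [-0.1, -0.1, -0.5]
opening: 0.0556
gripper_force: 0.0
```

>>> step_arm(
  series="-0.5 0 0 -5 0; -0.5 0 0 -20 0; -0.5 0 0 -40 0; -0.5 0 0 -50 0; -0.5 0 0 -30 0",
)

```text
time: 13.3
eef_pos: [0.5187, 0.2343, 0.351]
tcp_rot: [-0.001, 0.988, 0.156, 0.002]
wrist_force: [1.0, -0.1, 0.4]
opening: 0.0643
gripper_force: 0.0
```

>>> step_arm(
  series="-0.5 -40 0 -20 0; -0.5 -40 0 0 0; -0.5 0 0 0 0; -0.5 0 0 0 0",
)

```text
time: 13.7
eef_pos: [0.4421, 0.2089, 0.368]
tcp_rot: [0.0, 0.988, 0.156, 0.001]
wrist_force: [1.7, 1.0, -0.4]
opening: 0.0642
gripper_force: 0.0
```

Run:
```python
from h import *
s=env.read_state(); print(s["eef_pos"],s["wrist_force"],s["opening"])
p=vision.get_image("wrist"); save(p,"w7.png"); w=cloud(p)
print("plug top",rect(w,(.517,.232),.065,.052,.061),"tray",rect(w,(.535,.17),.16,.017,.027))
p=vision.get_image("side"); w=cloud(p)
print("bar",rect(w,(.469,-.092),.045,.070,.09),"short top",rect(w,(.511,-.205),.045,.136,.147))
```

```text
[0.44207585 0.20887593 0.36796831] [ 1.69748536  0.95788946 -0.35472218] 0.06415469774732385
plug top (5787, array([516.3, 232.7]), array([93.7, 48. ]), 17.9, 0.0591) tray (5572, array([531.6, 180.8]), array([130.5, 201.5]), 18.0, 0.0231)
bar (219, array([485.3, -97.9]), array([57.5, 44.2]), 69.8, 0.079) short top (234, array([ 511.9, -204.1]), array([47.6, 60.5]), 76.8, 0.1435)
```

View pics/w7.png

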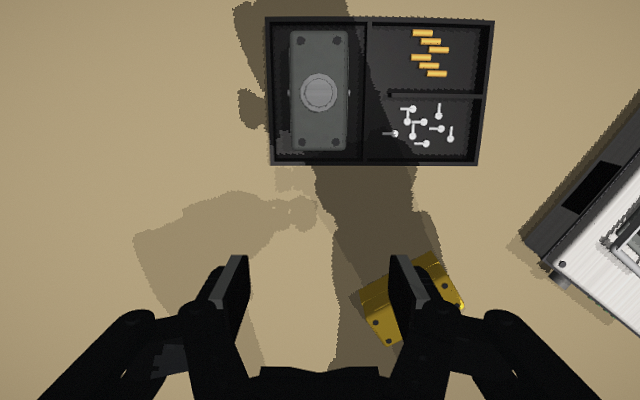

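The plug sits flat and centred in the big compartment at (319,92): its top is at 59 mm, it is within about 2 mm of the centre, and the gripper is clear. Handing in.

```bash
python3 -c "
from cell import env
print(env.hand_in())"
```

```text
the job is handed in; nothing more can be done
None
```

I pressed the long lever to its stop, pulled the long plug straight off and set it open side down in the tray's big compartment, about 2 mm from centre by camera. In my last camera check the long lever was still down and the short plug still in place. The job is handed in at about 14 s of the 51 s allowed, but the hand-in call returned no verdict.

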